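Clip the box spanners back on their rack in size order

ROBOT

A 6-joint arm with a two-finger parallel gripper is mounted at the origin on the work surface. World frame = base frame: x ahead of the robot, y to its left, z up, the work surface at z = 0. Lengths are in m, angles in rad, forces in N, time in s.
With the tool pointing down it reaches from about 0.375 to 0.975 m from the base axis. Payload 3.8 kg.
Tool frame: the origin (TCP) lies on the mounting face of the last link; the fingertips stand 173 mm ahead of it and the grasp point (between the pads) lies 155 mm ahead of it; z points along the fingers, y is the line along which they close (so a half turn about z gives the same grasp; the last joint's range is limited). The gripper opens to 85 mm and grips with 20 to 120 N. Pads are 22 mm wide; open, the fingers measure 114 mm over their backs; the gripper's body (76 mm by 85 mm) begins 54 mm behind the grasp point. The pads swing forward as they close: fully open they stand 13 mm farther back than shut.
Start: joints at [1.143, 0.264, 1.604, -0, 1.274, -0.037], TCP at [0.257, 0.624, 0.405] pointing down, gripper open.
Joint ranges: [-2.63, 2.63], [-0.94, 2.18], [0.31, 2.57], [-1.31, 4.45], [0, 2.66], [-2.55, 2.55]. Speed limits (rad/s): [2.57, 2.57, 3.14, 3.14, 3.14, 3.14].

INTERFACE

Orientations are given as a rotation vector (axis times angle).
In Python, from workcell import bot gives the robot as it stands.
- The arm moves only by the tool drive_tool, never from a script. Its argument "increments" is a list of rows, each an object with "delta_pos": the shift along the tool's x, y, z in mm, a list of three; "turn": the turn about the tool's z in rad; "jaw": the opening, from -1 (shut) to 1 (fully open). A call has 1 to 8 rows; each row shifts and turns the commanded pose from where the row before left it, along the tool's axes as they then stand; what a row does not reach is not made up. A row lasts 1/12 s, in which the tool goes at most 41.7 mm and 7.16 degrees, less where a joint would pass 70% of its speed; a pose out of reach is approached as far as the arm can. A call is refused whole if a number of a shift passes 41.7 or a number of a turn 0.125, either way. A call with a gripper value outside its range is refused whole. The fingers move at their own pace and stop on an object; "grip_force" is the grip in N (left out, the last holds). Time passes only in rows, so rows that do not move let the fingers close. It gives the time, the measured TCP pose, the force, the opening and the grip force at its end, in the units of the state.
- bot.read_state(): the state, without advancing time (a new reading comes with each control period).
- bot.read_camera(name): name is "scene" or "top"; returns a dict with "pixels" (400x640x3 uint8, red, green, blue), "fovy" (degrees; the focal length in pixels is half the picture's height over the tangent of half this angle, whatever the lens; pixels are square), "cx", "cy" (the principal point, pixels), "camera_from_world" (4x4, takes a point from world to camera coordinates). Camera axes: x right, y down, z forward; pixel columns grow to the right and rows downward; lengths in m; the calibration is good to about 2 mm. A picture is of the moment at which its call begins. There is no depth.
- bot.finish_job(): hands the job in; it is judged then, once.
The state is a dict: "time": time; "q": joint angles; "joint_vel": joint speeds; "joint_torque": joint torques, N m; "tool_pos": TCP position; "tcp_rot": TCP orientation; "wrist_force": force on the tool from outside, world axes, zero at the start; "torque": the same for the moment, N m; "width": opening from 0.0 (shut) to 1.0 (fully open); "grip_force": force on a finger pad.
Only numpy, scipy, OpenCV 4.12 (cv2) and the standard library are available. Lean on these libraries where they do the work, as an engineer would, in place of code of your own. Each camera call takes 0.05 s, during which the arm holds its last target. There are 200 camera calls.

TASK

The five tubular box spanners belong on the twin-rail clip rack in size order, the smallest next to the red end. Two lie on the bench and the middle-sized one has been put in the largest one's clips: put these three where they belong, each centred across the two rails and pressed straight down until it is fully home in both of its clips, and leave the two that are already right in theirs. Do not drop the spanners, and do not disturb anything else on the bench.

Things in the scene. Friction and masses are not known exactly. Their poses are not given: they have to be found in the camera images.
- mid_a (a point): centre of the smallest box spanner: a bright steel tube 18 mm in diameter and 124 mm long with a hexagon end 20 mm across flats on the last 12 mm at either end, about 0.11 kg; x runs along the tube (either way round is the same). On the bench it lies on a hexagon flat with this point 10 mm up. It lies loose on the bench, yaw anything within 0.6 either way of pointing along x.
- mid_b (a point): centre of the second smallest box spanner: a bright steel tube 22 mm in diameter and 136 mm long with a hexagon end 24 mm across flats on the last 12 mm at either end, about 0.15 kg; x runs along the tube (either way round is the same). On the bench it lies on a hexagon flat with this point 12 mm up. It is already in its own clips (clip_2); leave it.
- mid_c (a point): centre of the middle box spanner: a bright steel tube 26 mm in diameter and 150 mm long with a hexagon end 28 mm across flats on the last 12 mm at either end, about 0.20 kg; x runs along the tube (either way round is the same). On the bench it lies on a hexagon flat with this point 14 mm up. It starts in the wrong place: loose in the clips of the largest one (clip_5), resting on the web of the clips, so its axis is 4 mm lower than clip_5.
- mid_d (a point): centre of the second largest box spanner: a bright steel tube 30 mm in diameter and 164 mm long with a hexagon end 32 mm across flats on the last 12 mm at either end, about 0.27 kg; x runs along the tube (either way round is the same). On the bench it lies on a hexagon flat with this point 16 mm up. It is already in its own clips (clip_4); leave it.
- mid_e (a point): centre of the largest box spanner: a bright steel tube 34 mm in diameter and 178 mm long with a hexagon end 36 mm across flats on the last 12 mm at either end, about 0.34 kg; x runs along the tube (either way round is the same). On the bench it lies on a hexagon flat with this point 18 mm up. It lies loose on the bench, yaw anything within 0.6 either way of pointing along x.
- rack: the clip rack, fixed to the bench: two parallel aluminium rails 310 mm long and 70 mm apart between centres, tops 36 mm up, on two end cheeks 100 mm deep, one red (beyond clip_1), one grey (beyond clip_5). Each spanner lies across both rails. Between the rails (54 mm free) there is nothing down to the bench. Origin: centre of its underside; y runs along the rails towards the red cheek, z up
- clip_1 (a point): clip station 1 counted from the red cheek, for the smallest spanner: where the middle of its 18 mm tube lies when fully home (46.5 mm above the bench). x along the tube when clipped, y along the rails to the red cheek, z up. Each station is two U-shaped spring clips, one on each rail, 12 mm wide (29 to 41 mm either side of this point), which must hold the round tube, not its hexagon ends.
- clip_2 (a point): clip station 2 counted from the red cheek, for the second smallest spanner: where the middle of its 22 mm tube lies when fully home (48.5 mm above the bench). x along the tube when clipped, y along the rails to the red cheek, z up. The stations are 62 mm apart, so fingers go down between neighbouring tubes only if not opened wide.
- clip_3 (a point): clip station 3 counted from the red cheek, for the middle spanner: where the middle of its 26 mm tube lies when fully home (50.5 mm above the bench). x along the tube when clipped, y along the rails to the red cheek, z up. Each clip has two sprung steel jaws with a flared mouth that guides the tube in; the jaws' tops stand about 6 mm + 0.9 tube diameters above the web (the clip's floor, 37.5 mm above the bench).
- clip_4 (a point): clip station 4 counted from the red cheek, for the second largest spanner: where the middle of its 30 mm tube lies when fully home (52.5 mm above the bench). x along the tube when clipped, y along the rails to the red cheek, z up. A tube is pressed straight down with 5 to 15 N till it snaps under the lips and rests on the web; laid on the mouth it does not go in by its own weight.
- clip_5 (a point): clip station 5 counted from the red cheek, for the largest spanner: where the middle of its 34 mm tube lies when fully home (54.5 mm above the bench). x along the tube when clipped, y along the rails to the red cheek, z up. A tube of its own size comes out straight upwards with a pull of up to about 20 N, the middle one that starts here with a few N.
- aerosol: aerosol can, bare metal with a wide yellow band, 66 mm diameter, 190 mm tall, standing; origin at the centre of its underside. Not to be touched.
- plug_box: small white carton 30 x 30 mm, 85 mm tall, standing about 107 mm from the centre of the smallest spanner, beyond one of its ends (its +x end); origin at the centre of its underside. Not to be touched.
- bearing: steel ball bearing lying flat, 62 mm diameter, 17 mm thick, lying about 73 mm to one side of the centre of the largest spanner (its -y side); origin at the centre of its underside. Not to be touched.
- oil_filter: orange oil filter, 74 mm diameter, 85 mm tall, standing; origin at the centre of its underside. Not to be touched.
- screwdriver: screwdriver with a blue handle, 200 mm long, 26 mm thick, lying; origin at the middle of its underside. Not to be touched.
- mallet: mallet with a wooden handle and a black head, 260 mm long, lying; origin below the middle of its handle. Not to be touched.
- mug: white mug, 76 mm diameter, 88 mm tall, standing; origin at the centre of its underside. Not to be touched.
There are look-alikes about, which are no part of the job. What is shaped like the part that bears mid_b but brown or orange is not meant.

How it is judged:
By the outcome, as a careful person would: the job done as asked, in the order asked, and still so for the second after the job is handed in, with the robot touching nothing.
It also fails if it takes over 72 s, if anything falls off the work surface, if the arm or the gripper's body presses on something with over 40 N, if the wrist force passes 120 N, or if a joint passes its speed limit or range.

## Working session

There is one attempt and no reset: what is moved stays moved. The work goes in short steps, Python scripts to look and compute and a tool call to move; the robot and the scene stay as the last step left them, time stands still between calls to the robot, and variables do not carry over. Pictures are saved under pics/ and viewed, at most 10 in all, crops included, and the job is handed in when it is done.

Besides the shell and the picture viewer there is one more tool, called as a command line: name --argument value ..., lists and objects as JSON in quotes. drive_tool: Moves the arm, as the interface text tells. Its arguments: {"type":"object","properties":{"increments":{"type":"array"},"grip_force":{"type":"number"}},"required":["increments"]}

```bash
ls; mkdir -p pics; python3 - <<'E'
from workcell import bot
import cv2,numpy as np,pickle
s=bot.read_state();print(s)
for n in("scene","top"):
    c=bot.read_camera(n);pickle.dump(c,open(n+'0.pkl','wb'))
    cv2.imwrite(f'pics/{n}0.png',c['pixels'][:,:,::-1]);print(n,c['fovy'],c['cx'],c['cy'],np.round(c['camera_from_world'],3))
E
```

```text
pics
{'time': 0.0, 'q': array([ 1.14308382e+00,  2.64760101e-01,  1.60536869e+00,  9.98748742e-06,
        1.27368593e+00, -3.68779853e-02]), 'joint_vel': array([2.82206208e-03, 2.02858259e-03, 1.42350842e-03, 1.64882801e-03,
       3.02257955e-05, 1.12119666e-03]), 'joint_torque': array([ 2.52890723e-04, -5.15138948e+01, -3.67303884e+01, -1.96326396e-04,
        1.35421712e-02,  1.27165146e-05]), 'tool_pos': array([0.25699409, 0.62379677, 0.40335977]), 'tcp_rot': array([-0.60992452, -3.08128427,  0.00339264]), 'wrist_force': array([ 0.05385566, -0.04872417, -0.06116523]), 'torque': array([-0.02511467,  0.02199317,  0.03731785]), 'grip_force': 0.0, 'width': 0.9984334778679628}
scene 54.04617319827882 317.65212676193414 201.25818228839236 [[ 0.305  0.952  0.017 -0.079]
 [ 0.632 -0.189 -0.751 -0.259]
 [-0.712  0.24  -0.66   1.515]
 [ 0.     0.     0.     1.   ]]
top 54.011152071346444 318.42853905839496 197.99321240441535 [[ 0.005 -1.    -0.015 -0.066]
 [-0.991 -0.003 -0.137  0.496]
 [ 0.137  0.015 -0.991  1.115]
 [ 0.     0.     0.     1.   ]]
```

View pics/top0.png

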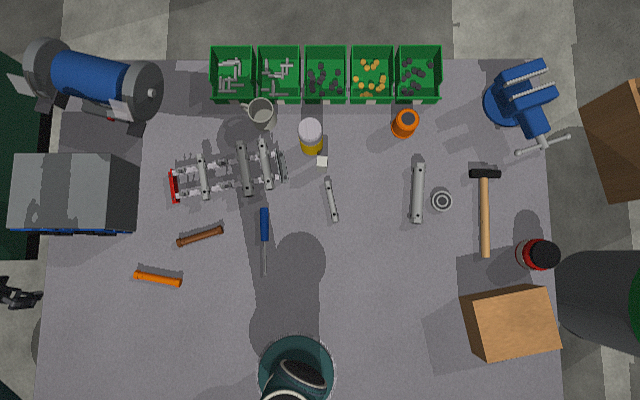

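View pics/scene0.png

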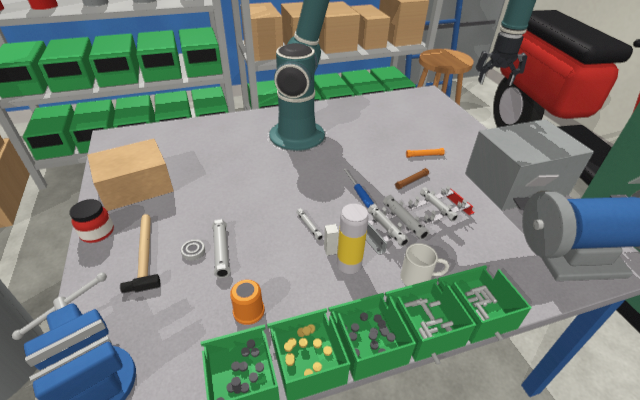

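The top view shows the steel candidates. The smallest spanner is at (332,199) on the bench and the largest is at (417,193), next to the bearing at (441,201). In the rack are b (202,177), d (242,168) and c (265,163), with the red cheek at (173,185) and the grey one at (282,163). The brown tube (200,236) and the orange tube (157,278) are look-alikes and I'm leaving them alone. Next is a close crop to check the choice.

```bash
cat > h.py <<'E'
import numpy as np,cv2,pickle
from workcell import bot
def cam(n,f=None):
    return pickle.load(open(f,'rb')) if f else bot.read_camera(n)
def F(c): return 200/np.tan(np.radians(c['fovy']/2))
def ray(c,uv,z):
    T=c['camera_from_world'];R=T[:3,:3];o=-R.T@T[:3,3]
    uv=np.atleast_2d(uv).astype(float)
    d=np.c_[(uv[:,0]-c['cx'])/F(c),(uv[:,1]-c['cy'])/F(c),np.ones(len(uv))]@R
    return o+d*((z-o[2])/d[:,2])[:,None]
def proj(c,P):
    P=np.atleast_2d(P);T=c['camera_from_world'];q=P@T[:3,:3].T+T[:3,3]
    return q[:,:2]/q[:,2:]*F(c)+[c['cx'],c['cy']]
E
python3 - <<'E'
from h import *
c=cam('top','top0.pkl');p=c['pixels'][:,:,::-1]
a=cv2.resize(p[130:210,160:300],None,fx=5.5,fy=5.5,interpolation=cv2.INTER_CUBIC)
cv2.imwrite('pics/cropA.png',a)
b=cv2.resize(p[140:235,305:460],None,fx=5,fy=5,interpolation=cv2.INTER_CUBIC)
cv2.imwrite('pics/cropB.png',b)
for n,uv,z in[('a',(332,199),.01),('e',(417,193),.018),('red',(173,185),.04),('grey',(282,163),.04),('b',(202,177),.0485),('d',(242,168),.0525),('c',(265,163),.0505)]:print(n,ray(c,uv,z).round(3))
E
```

```text
a [[ 0.496 -0.104  0.01 ]]
e [[ 0.514 -0.356  0.018]]
red [[0.532 0.363 0.04 ]]
grey [[0.599 0.044 0.04 ]]
b [[0.555 0.276 0.048]]
d [[0.581 0.159 0.052]]
c [[0.597 0.092 0.05 ]]
```

View pics/cropA.png

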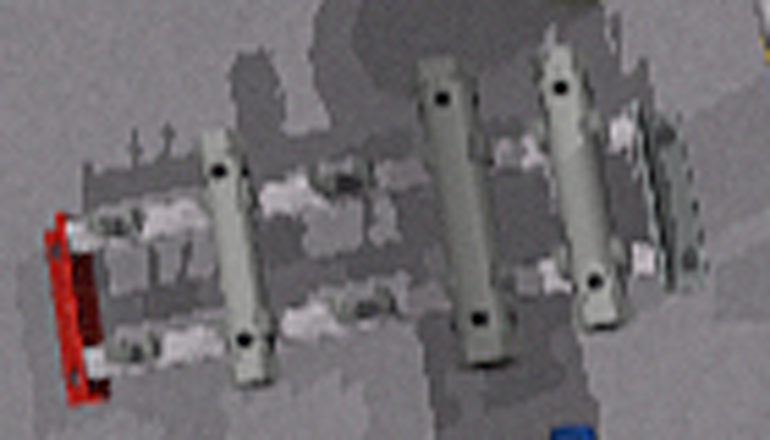

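View pics/cropB.png

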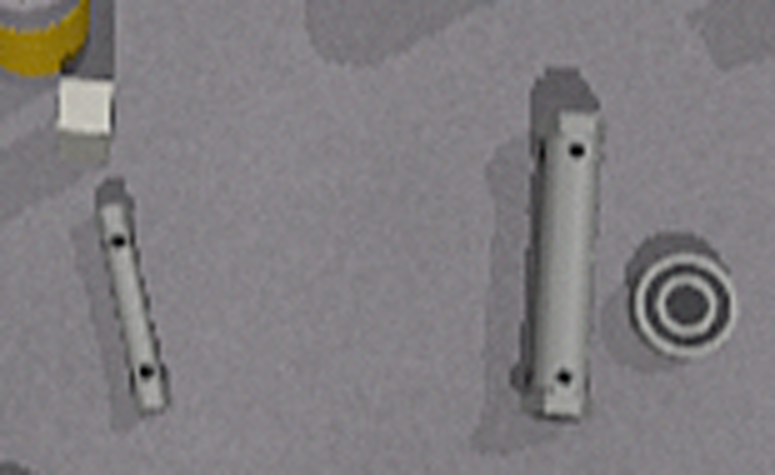

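```bash
python3 - <<'E'
from h import *
c=cam('top','top0.pkl');g=cv2.cvtColor(c['pixels'],cv2.COLOR_RGB2GRAY).astype(float)
def un(x,y,s,ox,oy):return np.array([(x+.5)/s-.5+ox,(y+.5)/s-.5+oy])
A=lambda x,y:un(x,y,5.5,160,130);B=lambda x,y:un(x,y,5,305,140)
def dark(p):
    u0,v0=np.round(p).astype(int);w=g[v0-2:v0+3,u0-2:u0+3];k=np.clip(np.median(w)*.85-w,0,None)
    yy,xx=np.mgrid[v0-2:v0+3,u0-2:u0+3];k=k*(np.hypot(xx-p[0],yy-p[1])<2);return np.array([(xx*k).sum(),(yy*k).sum()])/k.sum()
H={'b':([A(219,171),A(245,340)],.0485,.011,136),'d':([A(442,98),A(480,318)],.0525,.015,164),'c':([A(560,87),A(595,282)],.0505,.013,150),'a':([B(118,241),B(146,371)],.010,.009,124),'e':([B(577,150),B(565,376)],.018,.017,178)}
for k,(pp,z,r,L) in H.items():
    q=np.array([dark(p) for p in pp]);P=ray(c,q,z+r);m=P.mean(0);d=P[0]-P[1]
    print(k,q.round(1).tolist(),'mid',m.round(4),'yaw',np.arctan2(d[1],d[0]).round(3),'sep',np.linalg.norm(d).round(4),L-np.linalg.norm(d)*1e3)
# clip jaws
for n,p in[('j1u',A(120,222)),('j1l',A(133,348)),('j3u',A(340,182)),('j3l',A(365,303))]:print(n,ray(c,p,.05).round(4))
hsv=cv2.cvtColor(c['pixels'],cv2.COLOR_RGB2HSV)
m=((hsv[...,1]>150)&((hsv[...,0]<8)|(hsv[...,0]>172))).astype(np.uint8);m[:,:160]=0;m[:150]=0;m[215:]=0;m[:,200:]=0
print(cv2.minAreaRect(np.argwhere(m)[:,::-1].astype(np.float32)))
p=c['pixels']
for n,P in[('aer',None)]:pass
print('box top',ray(c,B(85,105),.085).round(3),'bearing',ray(c,B(685,305),.017).round(3))
E
```

```text
b [[199.2, 160.6], [203.9, 191.4]] mid [0.5559 0.2739 0.0595] yaw 0.195 sep 0.0922 43.83079473156806
d [[239.9, 147.5], [246.7, 187.5]] mid [0.5797 0.152  0.0675] yaw 0.195 sep 0.1197 44.34377498191415
c [[261.4, 145.5], [267.7, 180.8]] mid [0.5935 0.0917 0.0635] yaw 0.196 sep 0.1062 43.78911625907416
a [[328.2, 187.8], [333.7, 213.9]] mid [ 0.49   -0.1011  0.019 ] yaw 0.208 sep 0.0796 44.429016027016914
e [[419.9, 169.6], [417.3, 215.0]] mid [ 0.5141 -0.3565  0.035 ] yaw -0.085 sep 0.1344 43.63276250959379
j1u [[0.5754 0.3371 0.05  ]]
j1l [[0.5076 0.3266 0.05  ]]
j3u [[0.5974 0.2204 0.05  ]]
j3l [[0.532  0.2046 0.05  ]]
((173.4188690185547, 185.7383575439453), (34.093563079833984, 7.56633996963501), 82.23483276367188)
box top [[ 0.596 -0.073  0.085]] bearing [[ 0.492 -0.428  0.017]]
```

```bash
python3 - <<'E'
from h import *
y=.195;R=np.array([[np.cos(y),-np.sin(y)],[np.sin(y),np.cos(y)]]);C=np.array([.5678,.21295])
w=lambda x,yy,z:np.r_[C+R@[x,yy],z]
out=[]
for n,(x0,x1,y0,y1),s in(('top',(160,300,135,205),5),('scene',(350,485,175,260),5)):
    c=cam(n,n+'0.pkl');a=cv2.resize(c['pixels'][y0:y1,x0:x1,::-1],None,fx=s,fy=s,interpolation=cv2.INTER_CUBIC)
    def pt(P):return ((proj(c,P)[0]-[x0,y0]+.5)*s-.5)
    for sx in(-1,1):
        for off in(27,43):
            cv2.line(a,*[tuple(np.round(pt(w(sx*off/1e3,e,.036))).astype(int)) for e in(-.155,.155)],(255,0,255),1)
        for i in range(5):cv2.circle(a,tuple(np.round(pt(w(sx*.035,(2-i)*.062,.0375))).astype(int)),2,(0,255,0),-1)
    for e in(-.155,.155):
        cv2.line(a,*[tuple(np.round(pt(w(v,e,.036))).astype(int)) for v in(-.05,.05)],(255,0,0),1)
    for nm,x,yy,L,z,ya in(('b',.5559,.2739,.136,.0485,y),('d',.5797,.152,.164,.0525,y),('c',.5935,.0917,.15,.0505,y)):
        for e in(-1,1):cv2.circle(a,tuple(np.round(pt(np.array([x+e*L/2*np.cos(ya),yy+e*L/2*np.sin(ya),z]))).astype(int)),2,(0,0,255),-1)
    out.append(a)
w_=max(o.shape[1] for o in out)
im=np.vstack([cv2.copyMakeBorder(o,0,0,0,w_-o.shape[1],cv2.BORDER_CONSTANT) for o in out]);im=cv2.resize(im,None,fx=.77,fy=.77,interpolation=cv2.INTER_AREA);print(im.shape);cv2.imwrite('pics/ov.png',im)
# scene-camera hole check for bias
E
```

```text
(597, 539, 3)
```

View pics/ov.png

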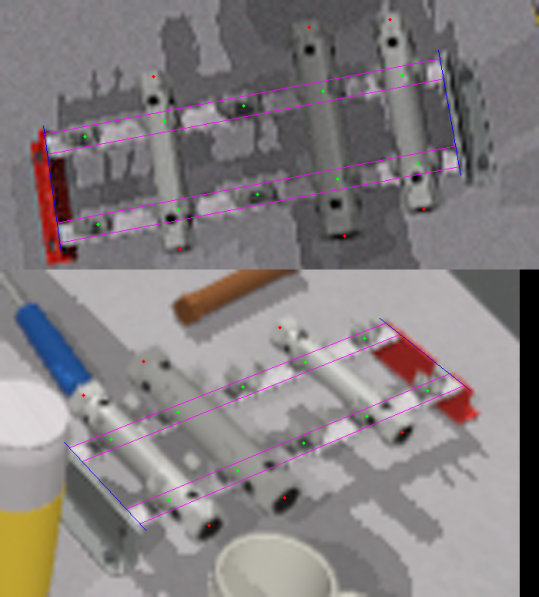

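The overlay matches: b and d sit on stations 2 and 4, and the modelled rails lie on the real ones in both views. The cheeks lie just beyond the rail ends. Next I work out where the aerosol is and the first move.

```bash
cat >> h.py <<'E'
from scipy.spatial.transform import Rotation as Ro
Y=.195;CL=np.array([.5670,.2128])
def clip(i,x=0):  # xy of station i
    return CL+np.array([-np.sin(Y),np.cos(Y)])*(3-i)*.062+np.array([np.cos(Y),np.sin(Y)])*x
def st():
    s=bot.read_state();R=Ro.from_rotvec(s['tcp_rot']).as_matrix()
    print('t%.2f'%s['time'],'pos',s['tool_pos'].round(4),'psi %.3f'%np.arctan2(R[1,1],R[0,1]),'tilt',R[:2,2].round(4),'F',s['wrist_force'].round(1),'w %.1fmm'%(s['width']*85),'g %.0f'%s['grip_force'],'q6 %.2f'%s['q'][5])
    return s,R
def go(P,psi=None):
    s,R=st();p0=np.arctan2(R[1,1],R[0,1]);t=0
    if psi is not None:
        t=-((psi-p0+np.pi/2)%np.pi-np.pi/2)
    R2=R@Ro.from_rotvec([0,0,t]).as_matrix();d=R2.T@(np.asarray(P)-s['tool_pos'])*1e3
    print('turn %.3f'%t,'then mm',d.round(1))
E
python3 - <<'E'
from h import *
c=cam('top','top0.pkl');hs=cv2.cvtColor(c['pixels'],cv2.COLOR_RGB2HSV)
print('aerosol',ray(c,(310.5,128.5),.19).round(3))
for i in range(1,6):print(i,clip(i).round(4))
go([.5935,.0917,.30],1.766)
E
```

```text
aerosol [[ 0.656 -0.045  0.19 ]]
1 [0.543  0.3344]
2 [0.555  0.2736]
3 [0.567  0.2128]
4 [0.579 0.152]
5 [0.591  0.0912]
t0.10 pos [0.257  0.6238 0.4035] psi 1.180 tilt [-0.0009 -0.0018] F [ 0.   0.3 -0.7] w 85.2mm g 0 q6 -0.04
turn -0.586 then mm [-227.  -587.1  104.1]
```

drive_tool --increments '[{"delta_pos": [0,0,0],"turn": -0.117,"jaw": -0.15},{"delta_pos": [0,0,0],"turn": -0.117,"jaw": -0.15},{"delta_pos": [0,0,0],"turn": -0.117,"jaw": -0.15},{"delta_pos": [0,0,0],"turn": -0.117,"jaw": -0.15},{"delta_pos": [0,0,0],"turn": -0.118,"jaw": -0.15},{"delta_pos": [-12,-32,5],"turn": 0,"jaw": -0.15},{"delta_pos": [-12,-32,5],"turn": 0,"jaw": -0.15},{"delta_pos": [-12,-32,5],"turn": 0,"jaw": -0.15}]' --grip_force 80

```text
time: 0.77
tool_pos: [0.311, 0.5361, 0.3887]
tcp_rot: [0.309, -3.126, 0.001]
wrist_force: [1.3, 0.5, -0.7]
width: 0.426
grip_force: 0.0
```

drive_tool --increments '[{"delta_pos": [-13,-35,7],"turn": 0,"jaw": -0.15},{"delta_pos": [-13,-35,7],"turn": 0,"jaw": -0.15},{"delta_pos": [-13,-35,7],"turn": 0,"jaw": -0.15},{"delta_pos": [-13,-35,7],"turn": 0,"jaw": -0.15},{"delta_pos": [-13,-35,7],"turn": 0,"jaw": -0.15},{"delta_pos": [-13,-35,7],"turn": 0,"jaw": -0.15},{"delta_pos": [-13,-35,7],"turn": 0,"jaw": -0.15},{"delta_pos": [-13,-35,7],"turn": 0,"jaw": -0.15}]'

```text
time: 1.43
tool_pos: [0.4678, 0.2806, 0.3331]
tcp_rot: [0.306, -3.126, 0.0]
wrist_force: [0.6, -0.0, 0.4]
width: 0.424
grip_force: 0.0
```

```bash
python3 -c "
from h import *
go([.5935,.0917,.30],1.766)"
```

```text
t1.43 pos [0.4678 0.2806 0.3331] psi 1.766 tilt [-0.0004 -0.0002] F [ 0.6 -0.   0.4] w 36.1mm g 0 q6 -1.27
turn 0.000 then mm [ -86.7 -209.7   33.1]
```

drive_tool --increments '[{"delta_pos": [-14.5,-35,5.5],"turn": 0,"jaw": -0.15},{"delta_pos": [-14.5,-35,5.5],"turn": 0,"jaw": -0.15},{"delta_pos": [-14.5,-35,5.5],"turn": 0,"jaw": -0.15},{"delta_pos": [-14.5,-35,5.5],"turn": 0,"jaw": -0.15},{"delta_pos": [-14.5,-35,5.5],"turn": 0,"jaw": -0.15},{"delta_pos": [-14.5,-35,5.5],"turn": 0,"jaw": -0.15},{"delta_pos": [0,0,0],"turn": 0,"jaw": -0.15},{"delta_pos": [0,0,0],"turn": 0,"jaw": -0.15}]'

```text
time: 2.1
tool_pos: [0.594, 0.0913, 0.2996]
tcp_rot: [0.3, -3.125, -0.0]
wrist_force: [-0.9, 0.3, 0.2]
width: 0.424
grip_force: 0.0
```

```bash
python3 -c "
from h import *
go([.5935,.0917,.2095],1.766)"
```

```text
t2.10 pos [0.594  0.0913 0.2996] psi 1.762 tilt [-0.0018 -0.0001] F [-0.9  0.3  0.2] w 36.1mm g 0 q6 -1.65
turn -0.004 then mm [ 0.2  0.5 90.1]
```

drive_tool --increments '[{"delta_pos": [0,0.5,30],"turn": -0.004,"jaw": -0.15},{"delta_pos": [0,0,25],"turn": 0,"jaw": -0.15},{"delta_pos": [0,0,15],"turn": 0,"jaw": -0.15},{"delta_pos": [0,0,10],"turn": 0,"jaw": -0.15},{"delta_pos": [0,0,10],"turn": 0,"jaw": -0.15},{"delta_pos": [0,0,0],"turn": 0,"jaw": -0.15}]'

```text
time: 2.6
tool_pos: [0.5922, 0.0945, 0.2088]
tcp_rot: [0.314, -3.123, -0.0]
wrist_force: [-1.2, 0.0, 0.3]
width: 0.424
grip_force: 0.0
```

drive_tool --increments '[{"delta_pos": [0,0,0],"turn": 0,"jaw": -1},{"delta_pos": [0,0,0],"turn": 0,"jaw": -1},{"delta_pos": [0,0,0],"turn": 0,"jaw": -1},{"delta_pos": [0,0,0],"turn": 0,"jaw": -1},{"delta_pos": [0,0,0],"turn": 0,"jaw": -1}]' --grip_force 80

```text
time: 3.02
tool_pos: [0.5936, 0.0938, 0.2113]
tcp_rot: [-0.312, 3.125, 0.0]
wrist_force: [-0.1, 0.7, -2.8]
width: 0.277
grip_force: 78.5
```

```bash
python3 -c "
from h import *
st()
c=cam('scene');p=cv2.resize(c['pixels'][150:270,330:490,::-1],None,fx=4,fy=4,interpolation=cv2.INTER_CUBIC);cv2.imwrite('pics/g1.png',p)"
```

```text
t3.02 pos [0.5936 0.0938 0.2113] psi 1.770 tilt [0.001  0.0001] F [-0.1  0.7 -2.8] w 23.6mm g 78 q6 -1.65
```

View pics/g1.png

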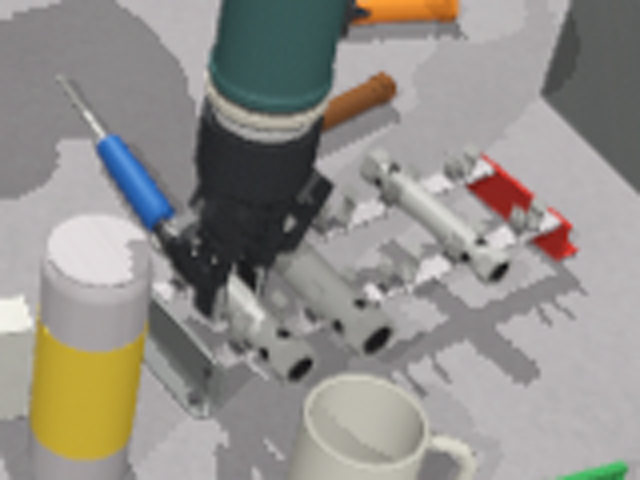

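The gripper is holding c by its middle with 78 N, and the neighbouring spanners are untouched. I'll lift.

drive_tool --increments '[{"delta_pos": [0,0,-5],"turn": 0,"jaw": -1},{"delta_pos": [0,0,-7],"turn": 0,"jaw": -1},{"delta_pos": [0,0,-10],"turn": 0,"jaw": -1},{"delta_pos": [0,0,-20],"turn": 0,"jaw": -1},{"delta_pos": [0,0,-20],"turn": 0,"jaw": -1},{"delta_pos": [0,0,-18],"turn": 0,"jaw": -1},{"delta_pos": [0,0,0],"turn": 0,"jaw": -1}]'

```text
time: 3.65
tool_pos: [0.5956, 0.0941, 0.2968]
tcp_rot: [-0.311, 3.116, 0.001]
wrist_force: [2.0, -0.0, -0.9]
width: 0.273
grip_force: 79.9
```

drive_tool --increments '[{"delta_pos": [1,31,0],"turn": 0,"jaw": -1},{"delta_pos": [1,31,0],"turn": 0,"jaw": -1},{"delta_pos": [0,31,0],"turn": 0,"jaw": -1},{"delta_pos": [0,31,0],"turn": 0,"jaw": -1},{"delta_pos": [0,0,0],"turn": 0,"jaw": -1},{"delta_pos": [0,0,0],"turn": 0,"jaw": -1},{"delta_pos": [0,0,0],"turn": 0,"jaw": -1}]'

```text
time: 4.23
tool_pos: [0.5667, 0.2149, 0.2904]
tcp_rot: [0.314, -3.125, 0.001]
wrist_force: [0.8, -0.3, -3.1]
width: 0.281
grip_force: 80.0
```

```bash
python3 -c "
from h import *
go([*clip(3),.30],1.766)
for n in ('top','scene'):
    c=cam(n)
    r=(170,310,100,220) if n=='top' else (340,500,130,270)
    q=c['pixels'][r[2]:r[3],r[0]:r[1],::-1]
    globals()[n]=cv2.resize(q,(390,int(390*q.shape[0]/q.shape[1])),interpolation=cv2.INTER_CUBIC)
h=max(top.shape[0],scene.shape[0])
cv2.imwrite('pics/g2.png',np.hstack([cv2.copyMakeBorder(x,0,h-x.shape[0],0,0,cv2.BORDER_CONSTANT) for x in (top,scene)]))
"
```

```text
t4.23 pos [0.5667 0.2149 0.2904] psi 1.771 tilt [-0.0004 -0.0006] F [ 0.8 -0.3 -3.1] w 23.8mm g 80 q6 -1.45
turn 0.005 then mm [ 0.1 -2.1 -9.6]
```

View pics/g2.png

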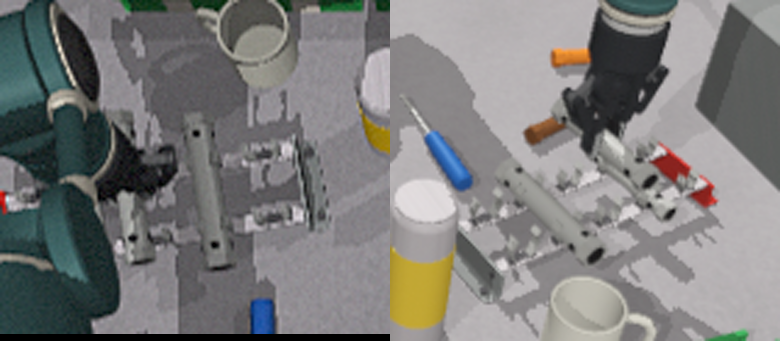

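```bash
cat >> h.py <<'E'
def avg(n=8):
    P=[];S=[]
    for i in range(n):
        bot.read_camera('scene');s=bot.read_state();P.append(s['tool_pos']);S.append(np.arctan2(*Ro.from_rotvec(s['tcp_rot']).as_matrix()[[1,0],1]))
    P=np.array(P);print('t%.2f avg'%s['time'],P.mean(0).round(4),'sd',P.std(0).round(4),'psi',[round(float(v),3) for v in(np.mean(S),np.std(S))],'F',s['wrist_force'].round(1));return P.mean(0)
E
python3 -c "
from h import *
p=avg();c,s=np.cos(Y),np.sin(Y);d=(np.r_[clip(3)]-p[:2])
print('tool shift x,y to clip3',-(c*d[0]+s*d[1])*1e3,(-s*d[0]+c*d[1])*1e3)"
```

```text
t4.73 avg [0.5671 0.2141 0.2906] sd [0.     0.0002 0.0001] psi [1.769, 0.0] F [-0.6  0.5 -2.1]
tool shift x,y to clip3 0.34263807994932177 -1.2652338570159682
```

drive_tool --increments '[{"delta_pos": [0,-1,25],"turn": 0,"jaw": -1},{"delta_pos": [0,0,20],"turn": 0,"jaw": -1},{"delta_pos": [0,0,10],"turn": 0,"jaw": -1},{"delta_pos": [0,0,5],"turn": 0,"jaw": -1},{"delta_pos": [0,0,0],"turn": 0,"jaw": -1},{"delta_pos": [0,0,0],"turn": 0,"jaw": -1}]'

```text
time: 5.23
tool_pos: [0.5675, 0.2141, 0.2313]
tcp_rot: [-0.312, 3.125, 0.0]
wrist_force: [-0.9, -0.1, -2.4]
width: 0.275
grip_force: 80.0
```

drive_tool --increments '[{"delta_pos": [0,0,3],"turn": 0,"jaw": -1},{"delta_pos": [0,0,3],"turn": 0,"jaw": -1},{"delta_pos": [0,0,0],"turn": 0,"jaw": -1},{"delta_pos": [0,0,0],"turn": 0,"jaw": -1}]'

```text
time: 5.57
tool_pos: [0.5689, 0.2144, 0.2279]
tcp_rot: [-0.312, 3.12, 0.002]
wrist_force: [-0.5, -0.1, 7.4]
width: 0.281
grip_force: 81.1
```

drive_tool --increments '[{"delta_pos": [0,0,3],"turn": 0,"jaw": -1},{"delta_pos": [0,0,3],"turn": 0,"jaw": -1},{"delta_pos": [0,0,0],"turn": 0,"jaw": -1},{"delta_pos": [0,0,0],"turn": 0,"jaw": -1}]'

```text
time: 5.9
tool_pos: [0.5698, 0.2146, 0.2225]
tcp_rot: [-0.312, 3.117, 0.003]
wrist_force: [2.1, 0.3, 6.2]
width: 0.275
grip_force: 81.0
```

drive_tool --increments '[{"delta_pos": [0,0,3],"turn": 0,"jaw": -1},{"delta_pos": [0,0,3],"turn": 0,"jaw": -1},{"delta_pos": [0,0,0],"turn": 0,"jaw": -1},{"delta_pos": [0,0,0],"turn": 0,"jaw": -1}]'

```text
time: 6.23
tool_pos: [0.5672, 0.214, 0.2123]
tcp_rot: [-0.312, 3.125, 0.0]
wrist_force: [2.9, 2.0, -6.6]
width: 0.271
grip_force: 79.8
```

drive_tool --increments '[{"delta_pos": [0,0,3],"turn": 0,"jaw": -1},{"delta_pos": [0,0,3],"turn": 0,"jaw": -1},{"delta_pos": [0,0,0],"turn": 0,"jaw": -1},{"delta_pos": [0,0,0],"turn": 0,"jaw": -1}]'

```text
time: 6.57
tool_pos: [0.5673, 0.2142, 0.2107]
tcp_rot: [0.313, -3.125, 0.0]
wrist_force: [-9.7, -2.3, 22.1]
width: 0.28
grip_force: 83.2
```

drive_tool --increments '[{"delta_pos": [0,0,-4],"turn": 0,"jaw": -1},{"delta_pos": [0,0,0],"turn": 0,"jaw": -0.1},{"delta_pos": [0,0,0],"turn": 0,"jaw": -0.1},{"delta_pos": [0,0,0],"turn": 0,"jaw": -0.1},{"delta_pos": [0,0,0],"turn": 0,"jaw": -0.1},{"delta_pos": [0,0,-15],"turn": 0,"jaw": -0.1},{"delta_pos": [0,0,-35],"turn": 0,"jaw": -0.1},{"delta_pos": [0,0,-35],"turn": 0,"jaw": -0.1}]'

```text
time: 7.23
tool_pos: [0.566, 0.2135, 0.2939]
tcp_rot: [0.312, -3.12, 0.002]
wrist_force: [1.3, 0.2, -0.0]
width: 0.452
grip_force: 0.0
```

```bash
python3 -c "
from h import *
go([.490,-.1011,.27],.208+np.pi/2)"
```

```text
t7.23 pos [0.566  0.2135 0.2939] psi 1.770 tilt [-0.0057 -0.002 ] F [ 1.3  0.2 -0. ] w 38.4mm g 0 q6 -1.45
turn -0.009 then mm [ 139.1 -292.1   25. ]
```

drive_tool --increments '[{"delta_pos": [17.5,-36.5,0],"turn": -0.009,"jaw": -0.25},{"delta_pos": [17.5,-36.5,0],"turn": 0,"jaw": -0.25},{"delta_pos": [17.5,-36.5,0],"turn": 0,"jaw": -0.25},{"delta_pos": [17.5,-36.5,0],"turn": 0,"jaw": -0.25},{"delta_pos": [17.5,-36.5,5],"turn": 0,"jaw": -0.25},{"delta_pos": [17.5,-36.5,5],"turn": 0,"jaw": -0.25},{"delta_pos": [17,-36.5,7],"turn": 0,"jaw": -0.25},{"delta_pos": [17,-36.5,7],"turn": 0,"jaw": -0.25}]'

```text
time: 7.9
tool_pos: [0.4904, -0.1021, 0.2717]
tcp_rot: [-0.327, 3.124, -0.001]
wrist_force: [0.8, -1.0, 0.4]
width: 0.374
grip_force: 0.0
```

```bash
python3 -c "
from h import *
avg(6);go([.490,-.1011,.165],.208+np.pi/2)
c=cam('top');pickle.dump(c,open('top1.pkl','wb'));a=cv2.resize(c['pixels'][130:230,160:360,::-1],None,fx=4,fy=4,interpolation=cv2.INTER_CUBIC);cv2.imwrite('pics/t1.png',a)"
```

```text
t8.20 avg [ 0.4902 -0.1029  0.271 ] sd [0.001  0.0026 0.0006] psi [1.776, 0.002] F [ 0.7 -0.2 -0.3]
t8.20 pos [ 0.4914 -0.0999  0.2718] psi 1.779 tilt [0.0003 0.0004] F [ 0.7 -0.2 -0.3] w 31.7mm g 0 q6 -2.03
turn 0.000 then mm [  1.7  -0.9 106.8]
```

View pics/t1.png

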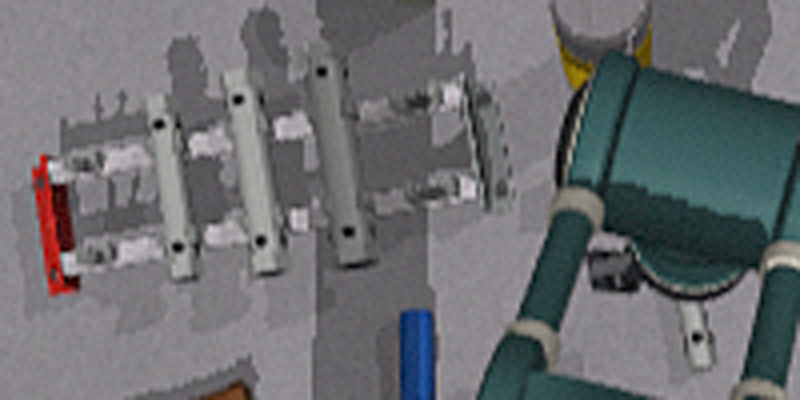

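drive_tool --increments '[{"delta_pos": [1,0,35],"turn": 0,"jaw": -0.25},{"delta_pos": [0,0,30],"turn": 0,"jaw": -0.25},{"delta_pos": [0,0,15],"turn": 0,"jaw": -0.25},{"delta_pos": [0,0,9],"turn": 0,"jaw": -0.25},{"delta_pos": [0,0,5],"turn": 0,"jaw": -0.25},{"delta_pos": [0,0,0],"turn": 0,"jaw": -0.25},{"delta_pos": [0,0,0],"turn": 0,"jaw": -0.25}]'

```text
time: 8.83
tool_pos: [0.491, -0.1002, 0.1785]
tcp_rot: [-0.328, 3.123, -0.001]
wrist_force: [0.3, 0.2, 1.2]
width: 0.375
grip_force: 0.0
```

```bash
python3 -c "
from h import *
go([.490,-.1011,.177],.208+np.pi/2)
c=cam('top','top1.pkl');q=np.array([[238,100],[262,241]])/4+[160,130]-.375
P=ray(c,q,.0635);print('c mid',P.mean(0).round(4),'clip3',clip(3).round(4))
q=np.array([[158,125],[178,247]])/4+[160,130]-.375
P=ray(c,q,.0595);print('b mid',P.mean(0).round(4),'was .5559 .2739')
"
```

```text
t8.83 pos [ 0.491  -0.1002  0.1785] psi 1.780 tilt [ 0.0014 -0.0003] F [0.3 0.2 1.2] w 31.9mm g 0 q6 -2.03
turn 0.001 then mm [ 1.2 -0.7  1.5]
c mid [0.5664 0.2137 0.0635] clip3 [0.567  0.2128]
b mid [0.5556 0.2738 0.0595] was .5559 .2739
```

drive_tool --increments '[{"delta_pos": [1,-1,1],"turn": 0,"jaw": -0.25},{"delta_pos": [0,0,0],"turn": 0,"jaw": -1},{"delta_pos": [0,0,0],"turn": 0,"jaw": -1},{"delta_pos": [0,0,0],"turn": 0,"jaw": -1},{"delta_pos": [0,0,0],"turn": 0,"jaw": -1},{"delta_pos": [0,0,0],"turn": 0,"jaw": -1}]' --grip_force 80

```text
time: 9.33
tool_pos: [0.49, -0.102, 0.1782]
tcp_rot: [-0.326, 3.122, -0.001]
wrist_force: [-0.5, 0.5, 6.3]
width: 0.173
grip_force: 78.2
```

drive_tool --increments '[{"delta_pos": [0,0,-10],"turn": 0,"jaw": -1},{"delta_pos": [0,0,-25],"turn": 0,"jaw": -1},{"delta_pos": [0,0,-30],"turn": 0,"jaw": -1},{"delta_pos": [0,0,-35],"turn": 0,"jaw": -1},{"delta_pos": [0,0,-20],"turn": 0,"jaw": -1},{"delta_pos": [0,0,0],"turn": 0,"jaw": -1}]'

```text
time: 9.83
tool_pos: [0.4916, -0.1025, 0.3032]
tcp_rot: [-0.325, 3.114, -0.006]
wrist_force: [1.4, 0.1, -0.9]
width: 0.173
grip_force: 78.2
```

```bash
python3 -c "
from h import *
go([*(clip(1)+[0,.001]),.30],1.766)"
```

```text
t9.83 pos [ 0.4916 -0.1025  0.3032] psi 1.779 tilt [ 0.0109 -0.0029] F [ 1.4  0.1 -0.9] w 14.7mm g 78 q6 -2.03
turn 0.013 then mm [-135.3  419.7    2.5]
```

drive_tool --increments '[{"delta_pos": [-8,24,0],"turn": 0.013,"jaw": -1},{"delta_pos": [-11,35,0],"turn": 0,"jaw": -1},{"delta_pos": [-11,35,0],"turn": 0,"jaw": -1},{"delta_pos": [-11,35,0],"turn": 0,"jaw": -1},{"delta_pos": [-11,35,0],"turn": 0,"jaw": -1},{"delta_pos": [-11,35,0],"turn": 0,"jaw": -1},{"delta_pos": [-11,35,0],"turn": 0,"jaw": -1},{"delta_pos": [-11,35,0],"turn": 0,"jaw": -1}]'

```text
time: 10.5
tool_pos: [0.5195, 0.1802, 0.2961]
tcp_rot: [0.306, -3.126, 0.001]
wrist_force: [0.6, 0.8, -0.6]
width: 0.172
grip_force: 78.4
```

drive_tool --increments '[{"delta_pos": [-12,35,0],"turn": 0,"jaw": -1},{"delta_pos": [-12,35,0],"turn": 0,"jaw": -1},{"delta_pos": [-12,35,0],"turn": 0,"jaw": -1},{"delta_pos": [-10,30,0],"turn": 0,"jaw": -1},{"delta_pos": [-4,15,0],"turn": 0,"jaw": -1},{"delta_pos": [0,0,0],"turn": 0,"jaw": -1},{"delta_pos": [0,0,0],"turn": 0,"jaw": -1}]'

```text
time: 11.08
tool_pos: [0.5396, 0.3356, 0.2958]
tcp_rot: [0.309, -3.125, 0.002]
wrist_force: [-0.6, -0.3, -1.2]
width: 0.173
grip_force: 78.4
```

```bash
python3 -c "
from h import *
avg(6);go([*(clip(1)+[0,.001]),.30],1.766)
c=cam('scene');r=(380,510,110,250);cv2.imwrite('pics/g3.png',cv2.resize(c['pixels'][r[2]:r[3],r[0]:r[1],::-1],None,fx=4,fy=4,interpolation=cv2.INTER_CUBIC))"
```

```text
t11.38 avg [0.54   0.3341 0.2962] sd [0.0002 0.0003 0.0003] psi [1.765, 0.001] F [ 0.4  0.1 -0.6]
t11.38 pos [0.5402 0.3341 0.2967] psi 1.764 tilt [-0.0002 -0.0004] F [ 0.4  0.1 -0.6] w 14.9mm g 78 q6 -1.25
turn -0.002 then mm [-2.9  0.8 -3.3]
```

View pics/g3.png

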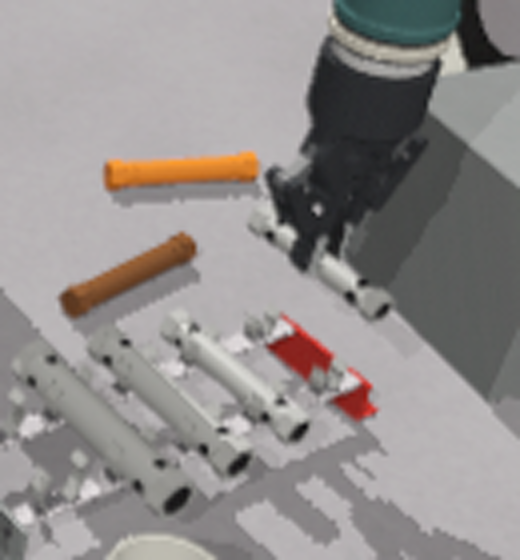

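The tube is held level at its middle, above the station by the red cheek. I'll correct by 3 mm and go down.

drive_tool --increments '[{"delta_pos": [-3,1,20],"turn": 0,"jaw": -1},{"delta_pos": [0,0,20],"turn": 0,"jaw": -1},{"delta_pos": [0,0,10],"turn": 0,"jaw": -1},{"delta_pos": [0,0,5],"turn": 0,"jaw": -1},{"delta_pos": [0,0,0],"turn": 0,"jaw": -1},{"delta_pos": [0,0,0],"turn": 0,"jaw": -1}]'

```text
time: 11.93
tool_pos: [0.5431, 0.3369, 0.2419]
tcp_rot: [-0.306, 3.127, 0.0]
wrist_force: [0.2, -0.3, -0.6]
width: 0.17
grip_force: 78.4
```

drive_tool --increments '[{"delta_pos": [0,0,3],"turn": 0,"jaw": -1},{"delta_pos": [0,0,3],"turn": 0,"jaw": -1},{"delta_pos": [0,0,0],"turn": 0,"jaw": -1},{"delta_pos": [0,0,0],"turn": 0,"jaw": -1}]'

```text
time: 12.27
tool_pos: [0.543, 0.3371, 0.236]
tcp_rot: [-0.306, 3.126, 0.0]
wrist_force: [-0.6, 0.2, -1.0]
width: 0.174
grip_force: 78.4
```

drive_tool --increments '[{"delta_pos": [0,0,3],"turn": 0,"jaw": -1},{"delta_pos": [0,0,3],"turn": 0,"jaw": -1},{"delta_pos": [0,0,0],"turn": 0,"jaw": -1},{"delta_pos": [0,0,0],"turn": 0,"jaw": -1}]'

```text
time: 12.6
tool_pos: [0.543, 0.3368, 0.2295]
tcp_rot: [0.306, -3.126, 0.001]
wrist_force: [0.3, -0.7, -0.9]
width: 0.172
grip_force: 78.5
```

drive_tool --increments '[{"delta_pos": [0,0,3],"turn": 0,"jaw": -1},{"delta_pos": [0,0,3],"turn": 0,"jaw": -1},{"delta_pos": [0,0,0],"turn": 0,"jaw": -1},{"delta_pos": [0,0,0],"turn": 0,"jaw": -1}]'

```text
time: 12.93
tool_pos: [0.544, 0.337, 0.2258]
tcp_rot: [-0.306, 3.124, 0.0]
wrist_force: [-0.3, -3.9, 7.7]
width: 0.176
grip_force: 79.5
```

drive_tool --increments '[{"delta_pos": [0,-1,3],"turn": 0,"jaw": -1},{"delta_pos": [0,0,3],"turn": 0,"jaw": -1},{"delta_pos": [0,0,0],"turn": 0,"jaw": -1},{"delta_pos": [0,0,0],"turn": 0,"jaw": -1}]'

```text
time: 13.27
tool_pos: [0.5445, 0.3363, 0.219]
tcp_rot: [-0.306, 3.122, 0.002]
wrist_force: [5.0, -1.1, -0.0]
width: 0.17
grip_force: 78.6
```

drive_tool --increments '[{"delta_pos": [0,0,3],"turn": 0,"jaw": -1},{"delta_pos": [0,0,3],"turn": 0,"jaw": -1},{"delta_pos": [0,0,0],"turn": 0,"jaw": -1},{"delta_pos": [0,0,0],"turn": 0,"jaw": -1}]'

```text
time: 13.6
tool_pos: [0.5436, 0.3362, 0.2144]
tcp_rot: [-0.306, 3.126, -0.0]
wrist_force: [-2.7, -4.9, 16.8]
width: 0.175
grip_force: 80.6
```

drive_tool --increments '[{"delta_pos": [0,0,2],"turn": 0,"jaw": -1},{"delta_pos": [0,0,0],"turn": 0,"jaw": -1},{"delta_pos": [0,0,0],"turn": 0,"jaw": -1}]'

```text
time: 13.85
tool_pos: [0.5437, 0.3362, 0.2143]
tcp_rot: [-0.307, 3.126, -0.0]
wrist_force: [-6.1, -7.3, 27.7]
width: 0.172
grip_force: 81.7
```

drive_tool --increments '[{"delta_pos": [0,0,-4],"turn": 0,"jaw": -1},{"delta_pos": [0,0,0],"turn": 0,"jaw": -0.35},{"delta_pos": [0,0,0],"turn": 0,"jaw": -0.35},{"delta_pos": [0,0,0],"turn": 0,"jaw": -0.35},{"delta_pos": [0,0,0],"turn": 0,"jaw": -0.35},{"delta_pos": [0,0,-15],"turn": 0,"jaw": -0.35},{"delta_pos": [0,0,-35],"turn": 0,"jaw": -0.35},{"delta_pos": [0,0,-35],"turn": 0,"jaw": -0.35}]'

```text
time: 14.52
tool_pos: [0.5418, 0.3356, 0.2962]
tcp_rot: [0.306, -3.12, 0.004]
wrist_force: [0.8, 0.6, 0.0]
width: 0.326
grip_force: 0.0
```

```bash
python3 -c "
from h import *
go([.514,-.3565,.29],-.085+np.pi/2)"
```

```text
t14.52 pos [0.5418 0.3356 0.2962] psi 1.766 tilt [-0.0063 -0.0032] F [0.8 0.6 0. ] w 27.7mm g 0 q6 -1.25
turn 0.280 then mm [ -31.1 -691.9    8.6]
```

drive_tool --increments '[{"delta_pos": [0,0,0],"turn": 0.093,"jaw": -0.35},{"delta_pos": [0,0,0],"turn": 0.093,"jaw": -0.35},{"delta_pos": [0,0,0],"turn": 0.094,"jaw": -0.35},{"delta_pos": [-1,-36,0],"turn": 0,"jaw": 0.05},{"delta_pos": [-1,-38,0],"turn": 0,"jaw": 0.05},{"delta_pos": [-1,-38,0],"turn": 0,"jaw": 0.05},{"delta_pos": [-1,-38,0],"turn": 0,"jaw": 0.05},{"delta_pos": [-1,-38,0],"turn": 0,"jaw": 0.05}]'

```text
time: 15.18
tool_pos: [0.5315, 0.147, 0.2979]
tcp_rot: [-0.132, -3.138, 0.0]
wrist_force: [0.6, -0.3, 0.1]
width: 0.524
grip_force: 0.0
```

drive_tool --increments '[{"delta_pos": [-2,-38,0],"turn": 0,"jaw": 0.05},{"delta_pos": [-2,-38,0],"turn": 0,"jaw": 0.05},{"delta_pos": [-2,-38,0],"turn": 0,"jaw": 0.05},{"delta_pos": [-2,-38,0],"turn": 0,"jaw": 0.05},{"delta_pos": [-2,-38,0],"turn": 0,"jaw": 0.05},{"delta_pos": [-2,-38,0],"turn": 0,"jaw": 0.05},{"delta_pos": [-2,-38,0],"turn": 0,"jaw": 0.05},{"delta_pos": [-2,-38,0],"turn": 0,"jaw": 0.05}]'

```text
time: 15.85
tool_pos: [0.5218, -0.1575, 0.2981]
tcp_rot: [-0.133, -3.138, -0.001]
wrist_force: [0.6, 0.4, -0.6]
width: 0.527
grip_force: 0.0
```

```bash
python3 -c "
from h import *
go([.514,-.3565,.29],-.085+np.pi/2)
c=cam('top');pickle.dump(c,open('top2.pkl','wb'));a=cv2.resize(c['pixels'][125:235,155:355,::-1],None,fx=4,fy=4,interpolation=cv2.INTER_CUBIC);cv2.imwrite('pics/t2.png',a)"
```

```text
t15.85 pos [ 0.5218 -0.1575  0.2981] psi 1.486 tilt [-0.0007  0.0007] F [ 0.6  0.4 -0.6] w 44.8mm g 0 q6 -1.83
turn 0.000 then mm [  -9.1 -198.9    8. ]
```

View pics/t2.png

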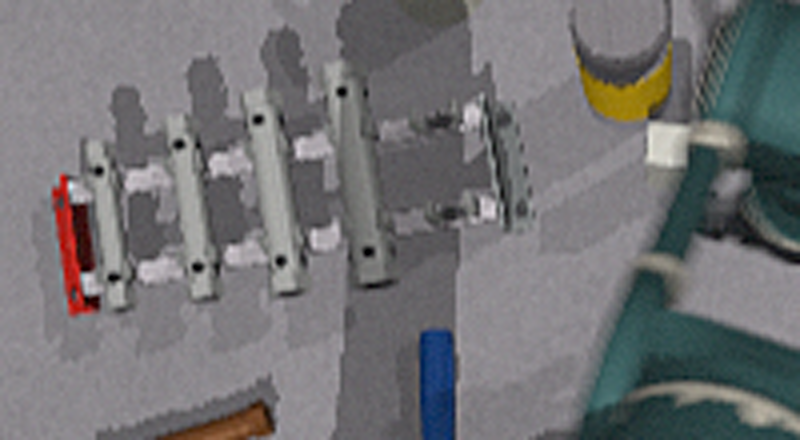

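The smallest spanner is now in the clips next to the red cheek, with holes at (98,170) and (114,277) in the crop. Stations 1 to 4 are all filled correctly. On to the largest.

drive_tool --increments '[{"delta_pos": [-2,-38,1],"turn": 0,"jaw": 0.05},{"delta_pos": [-2,-38,1],"turn": 0,"jaw": 0.05},{"delta_pos": [-2,-38,2],"turn": 0,"jaw": 0.05},{"delta_pos": [-2,-38,2],"turn": 0,"jaw": 0.05},{"delta_pos": [-1,-32,2],"turn": 0,"jaw": 0.05},{"delta_pos": [0,-15,0],"turn": 0,"jaw": 0.05},{"delta_pos": [0,0,0],"turn": 0,"jaw": 0.05},{"delta_pos": [0,0,0],"turn": 0,"jaw": 0.05}]'

```text
time: 16.57
tool_pos: [0.5143, -0.355, 0.2899]
tcp_rot: [-0.136, -3.138, -0.003]
wrist_force: [0.1, -0.5, 0.2]
width: 0.53
grip_force: 0.0
```

```bash
python3 -c "
from h import *
avg(6);go([.514,-.3565,.18],-.085+np.pi/2)
c=cam('top','top2.pkl');q=np.array([[98,170],[114,277]])/4+[155,125]-.375
P=ray(c,q,.0555);print('a mid',P.mean(0).round(4),'clip1',clip(1).round(4))"
```

```text
t16.87 avg [ 0.5147 -0.3536  0.2904] sd [0.0001 0.0003 0.0003] psi [1.487, 0.001] F [-0.1  0.2  0.3]
t16.87 pos [ 0.5148 -0.3536  0.2908] psi 1.488 tilt [-0.      0.0003] F [-0.1  0.2  0.3] w 44.5mm g 0 q6 -2.13
turn 0.002 then mm [  0.6  -3.  110.8]
a mid [0.5432 0.3343 0.0555] clip1 [0.543  0.3344]
```

drive_tool --increments '[{"delta_pos": [0.5,-3,35],"turn": 0,"jaw": 0.05},{"delta_pos": [0,0,30],"turn": 0,"jaw": 0.05},{"delta_pos": [0,0,25],"turn": 0,"jaw": 0.05},{"delta_pos": [0,0,15],"turn": 0,"jaw": 0.05},{"delta_pos": [0,0,6],"turn": 0,"jaw": 0.05},{"delta_pos": [0,0,0],"turn": 0,"jaw": 0.05},{"delta_pos": [0,0,0],"turn": 0,"jaw": 0.05}]'

```text
time: 17.45
tool_pos: [0.5142, -0.3577, 0.1803]
tcp_rot: [0.132, 3.138, -0.001]
wrist_force: [0.4, -0.8, 0.1]
width: 0.523
grip_force: 0.0
```

drive_tool --increments '[{"delta_pos": [0,0,0],"turn": 0,"jaw": -1},{"delta_pos": [0,0,0],"turn": 0,"jaw": -1},{"delta_pos": [0,0,0],"turn": 0,"jaw": -1},{"delta_pos": [0,0,0],"turn": 0,"jaw": -1},{"delta_pos": [0,0,0],"turn": 0,"jaw": -1}]' --grip_force 100

```text
time: 17.87
tool_pos: [0.5147, -0.3582, 0.1821]
tcp_rot: [0.133, 3.136, -0.002]
wrist_force: [-0.3, 2.8, 6.1]
width: 0.366
grip_force: 99.6
```

drive_tool --increments '[{"delta_pos": [0,0,-10],"turn": 0,"jaw": -1},{"delta_pos": [0,0,-25],"turn": 0,"jaw": -1},{"delta_pos": [0,0,-35],"turn": 0,"jaw": -1},{"delta_pos": [0,0,-35],"turn": 0,"jaw": -1},{"delta_pos": [0,0,-20],"turn": 0,"jaw": -1},{"delta_pos": [0,0,0],"turn": 0,"jaw": -1}]'

```text
time: 18.37
tool_pos: [0.5156, -0.3596, 0.312]
tcp_rot: [0.133, 3.129, -0.012]
wrist_force: [0.2, -1.5, -2.1]
width: 0.363
grip_force: 99.5
```

```bash
python3 -c "
from h import *
go([.47,-.1,.31],1.766);go([*(clip(5)+[0,.0005]),.31],1.766)"
```

```text
t18.37 pos [ 0.5156 -0.3596  0.312 ] psi 1.486 tilt [ 0.0097 -0.0078] F [ 0.2 -1.5 -2.1] w 30.8mm g 100 q6 -2.13
turn -0.280 then mm [ -5.6 263.6  -0.5]
t18.37 pos [ 0.5156 -0.3596  0.312 ] psi 1.486 tilt [ 0.0097 -0.0078] F [ 0.2 -1.5 -2.1] w 30.8mm g 100 q6 -2.13
turn -0.280 then mm [-161.5  428.1   -0.8]
```

drive_tool --increments '[{"delta_pos": [0,0,0],"turn": -0.093,"jaw": -1},{"delta_pos": [0,0,0],"turn": -0.093,"jaw": -1},{"delta_pos": [0,0,0],"turn": -0.094,"jaw": -1},{"delta_pos": [0,25,0],"turn": 0,"jaw": -1},{"delta_pos": [0,35,0],"turn": 0,"jaw": -1},{"delta_pos": [0,35,0],"turn": 0,"jaw": -1},{"delta_pos": [0,35,0],"turn": 0,"jaw": -1},{"delta_pos": [0,35,0],"turn": 0,"jaw": -1}]'

```text
time: 19.03
tool_pos: [0.4802, -0.1946, 0.3026]
tcp_rot: [0.305, -3.124, -0.002]
wrist_force: [0.9, 0.7, -4.4]
width: 0.363
grip_force: 99.8
```

drive_tool --increments '[{"delta_pos": [0,35,0],"turn": 0,"jaw": -1},{"delta_pos": [0,35,0],"turn": 0,"jaw": -1},{"delta_pos": [0,35,0],"turn": 0,"jaw": -1},{"delta_pos": [0,35,0],"turn": 0,"jaw": -1},{"delta_pos": [-20,35,0],"turn": 0,"jaw": -1},{"delta_pos": [-26,30,0],"turn": 0,"jaw": -1},{"delta_pos": [-30,26,0],"turn": 0,"jaw": -1},{"delta_pos": [-30,20,0],"turn": 0,"jaw": -1}]'

```text
time: 19.7
tool_pos: [0.5361, 0.073, 0.3029]
tcp_rot: [0.308, -3.124, -0.0]
wrist_force: [0.1, -0.7, -2.7]
width: 0.362
grip_force: 99.8
```

drive_tool --increments '[{"delta_pos": [-26,12,0],"turn": 0,"jaw": -1},{"delta_pos": [-20,0,0],"turn": 0,"jaw": -1},{"delta_pos": [-10,0,0],"turn": 0,"jaw": -1},{"delta_pos": [0,0,0],"turn": 0,"jaw": -1},{"delta_pos": [0,0,0],"turn": 0,"jaw": -1}]'

```text
time: 20.12
tool_pos: [0.5889, 0.0928, 0.3031]
tcp_rot: [0.305, -3.123, 0.001]
wrist_force: [-0.7, -0.8, -3.6]
width: 0.362
grip_force: 99.8
```

```bash
python3 -c "
from h import *
avg(6);go([*(clip(5)+[0,.0005]),.26],1.766)
c=cam('scene');r=(330,490,130,270);cv2.imwrite('pics/g4.png',cv2.resize(c['pixels'][r[2]:r[3],r[0]:r[1],::-1],None,fx=4,fy=4,interpolation=cv2.INTER_CUBIC))"
```

```text
t20.42 avg [0.5885 0.0926 0.304 ] sd [0.0002 0.0001 0.0005] psi [1.765, 0.0] F [ 0.7 -0.7 -3.3]
t20.42 pos [0.5889 0.0927 0.3047] psi 1.765 tilt [-0.0003 -0.0001] F [ 0.7 -0.7 -3.3] w 30.8mm g 100 q6 -1.65
turn -0.001 then mm [-1.9 -1.4 44.7]
```

View pics/g4.png

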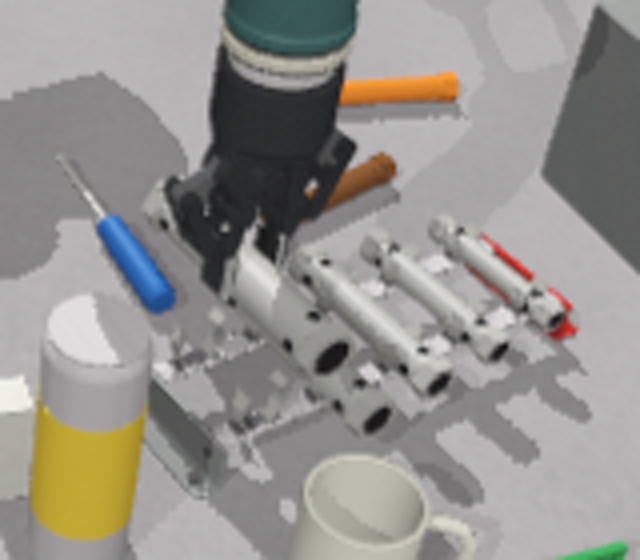

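The tube is held level over station 5, clear of the aerosol and the mug.

drive_tool --increments '[{"delta_pos": [-2.5,-1.5,20],"turn": 0,"jaw": -1},{"delta_pos": [0,0,20],"turn": 0,"jaw": -1},{"delta_pos": [0,0,10],"turn": 0,"jaw": -1},{"delta_pos": [0,0,4],"turn": 0,"jaw": -1},{"delta_pos": [0,0,0],"turn": 0,"jaw": -1},{"delta_pos": [0,0,0],"turn": 0,"jaw": -1}]'

```text
time: 20.97
tool_pos: [0.5926, 0.0923, 0.2511]
tcp_rot: [-0.306, 3.126, -0.0]
wrist_force: [0.2, 0.5, -3.0]
width: 0.361
grip_force: 99.8
```

drive_tool --increments '[{"delta_pos": [0,0,3],"turn": 0,"jaw": -1},{"delta_pos": [0,0,3],"turn": 0,"jaw": -1},{"delta_pos": [0,0,0],"turn": 0,"jaw": -1},{"delta_pos": [0,0,0],"turn": 0,"jaw": -1}]'

```text
time: 21.3
tool_pos: [0.5924, 0.0924, 0.2449]
tcp_rot: [-0.306, 3.126, 0.0]
wrist_force: [-0.3, -0.2, -3.0]
width: 0.359
grip_force: 99.8
```

drive_tool --increments '[{"delta_pos": [0,0,3],"turn": 0,"jaw": -1},{"delta_pos": [0,0,3],"turn": 0,"jaw": -1},{"delta_pos": [0,0,0],"turn": 0,"jaw": -1},{"delta_pos": [0,0,0],"turn": 0,"jaw": -1}]'

```text
time: 21.63
tool_pos: [0.5939, 0.0927, 0.2415]
tcp_rot: [-0.306, 3.122, 0.001]
wrist_force: [-0.6, 0.3, 5.9]
width: 0.36
grip_force: 101.4
```

drive_tool --increments '[{"delta_pos": [0,0,3],"turn": 0,"jaw": -1},{"delta_pos": [0,0,3],"turn": 0,"jaw": -1},{"delta_pos": [0,0,0],"turn": 0,"jaw": -1},{"delta_pos": [0,0,0],"turn": 0,"jaw": -1}]'

```text
time: 21.97
tool_pos: [0.5949, 0.0929, 0.2366]
tcp_rot: [-0.305, 3.118, 0.001]
wrist_force: [0.6, 0.7, 8.0]
width: 0.361
grip_force: 101.5
```

drive_tool --increments '[{"delta_pos": [0,0,3],"turn": 0,"jaw": -1},{"delta_pos": [0,0,3],"turn": 0,"jaw": -1},{"delta_pos": [0,0,0],"turn": 0,"jaw": -1},{"delta_pos": [0,0,0],"turn": 0,"jaw": -1}]'

```text
time: 22.3
tool_pos: [0.5945, 0.0928, 0.229]
tcp_rot: [-0.305, 3.119, 0.001]
wrist_force: [5.0, 2.8, 1.6]
width: 0.364
grip_force: 100.8
```

drive_tool --increments '[{"delta_pos": [0,0,3],"turn": 0,"jaw": -1},{"delta_pos": [0,0,3],"turn": 0,"jaw": -1},{"delta_pos": [0,0,0],"turn": 0,"jaw": -1},{"delta_pos": [0,0,0],"turn": 0,"jaw": -1}]'

```text
time: 22.63
tool_pos: [0.591, 0.0922, 0.2187]
tcp_rot: [0.306, -3.122, 0.0]
wrist_force: [0.8, 1.9, -5.5]
width: 0.359
grip_force: 100.3
```

drive_tool --increments '[{"delta_pos": [0,0,3],"turn": 0,"jaw": -1},{"delta_pos": [0,0,2],"turn": 0,"jaw": -1},{"delta_pos": [0,0,0],"turn": 0,"jaw": -1},{"delta_pos": [0,0,0],"turn": 0,"jaw": -1}]'

```text
time: 22.97
tool_pos: [0.5912, 0.0922, 0.2183]
tcp_rot: [0.306, -3.122, 0.0]
wrist_force: [-12.1, -1.3, 21.3]
width: 0.363
grip_force: 103.2
```

drive_tool --increments '[{"delta_pos": [0,0,-4],"turn": 0,"jaw": -1},{"delta_pos": [0,0,0],"turn": 0,"jaw": 0.05},{"delta_pos": [0,0,0],"turn": 0,"jaw": 0.05},{"delta_pos": [0,0,0],"turn": 0,"jaw": 0.05},{"delta_pos": [0,0,0],"turn": 0,"jaw": 0.05},{"delta_pos": [0,0,-15],"turn": 0,"jaw": 0.05},{"delta_pos": [0,0,-35],"turn": 0,"jaw": 0.05},{"delta_pos": [0,0,-35],"turn": 0,"jaw": 0.05}]'

```text
time: 23.63
tool_pos: [0.5915, 0.0921, 0.3034]
tcp_rot: [0.306, -3.122, 0.0]
wrist_force: [0.5, -0.2, 0.3]
width: 0.526
grip_force: 0.0
```

drive_tool --increments '[{"delta_pos": [10,-20,-10],"turn": 0,"jaw": 0.05},{"delta_pos": [30,-25,0],"turn": 0,"jaw": 0.05},{"delta_pos": [20,-35,0],"turn": 0,"jaw": 0.05},{"delta_pos": [0,-38,0],"turn": 0,"jaw": 0.05},{"delta_pos": [0,-38,0],"turn": 0,"jaw": 0.05},{"delta_pos": [0,-38,0],"turn": 0,"jaw": 0.05},{"delta_pos": [0,-20,0],"turn": 0,"jaw": 0.05},{"delta_pos": [0,0,0],"turn": 0,"jaw": 0.05}]'

```text
time: 24.3
tool_pos: [0.5758, -0.1334, 0.3152]
tcp_rot: [-0.3, 3.126, -0.004]
wrist_force: [0.3, 0.4, -0.3]
width: 0.52
grip_force: 0.0
```

```bash
python3 -c "
from h import *
st()
out=[]
for n,r in(('top',(160,300,130,210)),('scene',(350,490,170,260))):
    c=cam(n);pickle.dump(c,open(n+'3.pkl','wb'));out.append(cv2.resize(c['pixels'][r[2]:r[3],r[0]:r[1],::-1],None,fx=3.5,fy=3.5,interpolation=cv2.INTER_CUBIC))
cv2.imwrite('pics/f.png',np.vstack(out))"
```

```text
t24.30 pos [ 0.5758 -0.1334  0.3152] psi 1.762 tilt [ 0.0019 -0.0022] F [ 0.3  0.4 -0.3] w 44.2mm g 0 q6 -2.03
```

View pics/f.png

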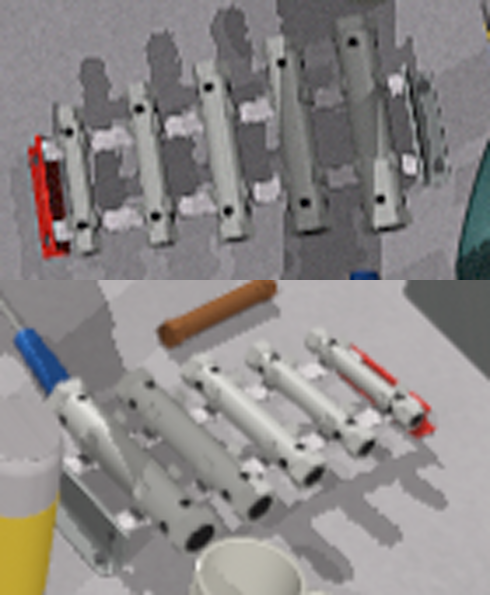

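```bash
python3 -c "
from h import *
c=cam('top','top3.pkl');ok=1
for n,h,z,i in(('a',[[68,132],[82,225]],.0555,1),('c',[[209,87],[228,211]],.0635,3),('e',[[352,42],[380,199]],.0715,5)):
    m=ray(c,np.array(h)/3.5+[160,130]-.36,z).mean(0);d=np.linalg.norm(m[:2]-clip(i));ok&=d<.004;print(n,m.round(4),clip(i).round(4))
print(ok)
if ok: print(bot.finish_job())"
```

```text
a [0.5428 0.3344 0.0555] [0.543  0.3344]
c [0.5665 0.2138 0.0635] [0.567  0.2128]
e [0.5891 0.0913 0.0715] [0.591  0.0912]
1
the job is handed in; nothing more can be done
None
```

The job is handed in at about 24 s: a, c and e are pressed home in clips 1, 3 and 5, each within about 2 mm of its station's measured centre, and b and d were left in theirs; I viewed 12 pictures, though, two over the limit of 10.

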